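# Refit the rings and end knob on a rolling pin

## Task

Put the free end of the rolling pin back together like its other end: slide the large wooden ring onto the bare steel spindle and let go of it, then the small ring, then the end knob, each fully home so that no gaps are left in the stack. The spindle floats in a soft bush and does not sit exactly in the middle, so feel your way on gently and push home lightly: nothing may be pressed against the pin with more than about 15 N. Leave the garlic bulb where it is.

Things in the scene. Friction and masses are not known exactly. Their poses are not given: they have to be found in the camera images.
- rolling_pin: Wooden rolling pin, level along y on a fixed wooden stand. Its +y end already carries large ring, small ring and knob; its -y end is bare. Origin: on the worktop under the bare end's shoulder; the pin's nominal axis is x = 0, z = 100 mm of this frame. More than 15 N between a loose part and the pin or its spindle spoils the job.
- shoulder (a point): Centre of the bare end's flat steel shoulder, 44 mm across, on the nominal axis (axes as the pin's); it faces -y. Behind it (+y) come 18 mm of 44 mm neck, then the 52 mm barrel. Home along the pin's y, measured from here: large ring -14 mm, small ring -42 mm, end knob -71 mm (their origins).
- spindle_nominal (a point): Where the tip of the 20 mm steel spindle would be if it were central: 84 mm out from the shoulder on the nominal axis. The last 14 mm taper to a blunt 3 mm tip. The real spindle is parallel to the pin's y but sits off this line by an unmeasured amount, up to 6.5 mm in x and 6.5 mm in z either way. Its bush is sprung sideways: 10 N per mm pushed in x or z.
- rack: Fixed low rest: two 12 mm steel rails along its y, 24 mm apart, tops 26 mm above the worktop, 196 mm long, 30 mm high end blocks, two pegs 36 mm high between its three places at y = -62, 0 and +62 mm (within 3 mm). Origin: on the worktop under its middle. Each part stands on the rails, bore along the rack's y; which part is in which place changes.
- large_ring: Large round wooden ring, 62 mm outside, 28 mm thick, bore 22.5 mm right through, 0.06 to 0.13 kg. Origin: centre of the bore, half-way through (55 mm above the worktop on the rack). Its y axis is the bore axis. Home: against the shoulder, origin at y = -14 mm in the pin's frame.
- small_ring: Small round wooden ring, 50 mm outside, 28 mm thick, bore 22.5 mm right through, 0.04 to 0.09 kg. Origin: centre of the bore, half-way through (48.6 mm above the worktop on the rack). Its y axis is the bore axis. Home: against the large ring, origin at y = -42 mm in the pin's frame.
- end_knob: Wooden end knob, 44 mm across, 46 mm long, with a blind bore 22.5 mm wide and 30 mm deep. Bore along its y, open at +y; the closed rounded end points to -y. Origin: on the axis, 15 mm inside the open face (45 mm above the worktop on the rack); the straight 44 mm side runs from y = +15 to -18 mm. Home: open face against the small ring, origin at y = -71 mm in the pin's frame.
- garlic_1: Loose garlic bulb, about 53 mm, standing between rack and pin, nearer the robot; origin at its underside. Leave it.
Things that resemble listed ones, but are neither listed nor needed, are in the scene too. Leave any turquoise look-alike of the large_ring alone.

How it is judged (in metres and radians):
On the way, in this order (a step that is already met when the one before it is completed fails the run):
1. the large ring is on the spindle, against the shoulder and let go (y of large_ring in the frame of rolling_pin between -0.016 and -0.01 m and x of large_ring in the frame of rolling_pin between -0.009 and 0.009 m and z of large_ring in the frame of rolling_pin between 0.091 and 0.109 m and angle between the y axis of large_ring and the y axis of rolling_pin, either way round below 0.12 rad and contact force between large_ring and the fingers below 0.05 N), for 0.2 s.
2. the small ring is on the spindle, against the large ring and let go (y of small_ring in the frame of rolling_pin between -0.045 and -0.038 m and x of small_ring in the frame of rolling_pin between -0.009 and 0.009 m and z of small_ring in the frame of rolling_pin between 0.091 and 0.109 m and angle between the y axis of each of small_ring, large_ring and the y axis of rolling_pin, either way round below 0.12 rad and y of large_ring in the frame of rolling_pin between -0.016 and -0.01 m and x of large_ring in the frame of rolling_pin between -0.009 and 0.009 m and z of large_ring in the frame of rolling_pin between 0.091 and 0.109 m and contact force between small_ring and the fingers below 0.05 N), for 0.2 s.
At the end, for the whole second after the job is handed in: On the spindle, in order from the shoulder: large ring (within 2 mm of home along the pin), small ring (within 3 mm), end knob (within 4 mm), each within 9 mm of the pin's nominal axis in x and z and square to it within 0.12 rad, released and at rest (y of large_ring in the frame of rolling_pin between -0.016 and -0.01 m and x of large_ring in the frame of rolling_pin between -0.009 and 0.009 m and z of large_ring in the frame of rolling_pin between 0.091 and 0.109 m and angle between the y axis of each of large_ring, small_ring, end_knob and the y axis of rolling_pin, either way round below 0.12 rad and y of small_ring in the frame of rolling_pin between -0.045 and -0.038 m and x of small_ring in the frame of rolling_pin between -0.009 and 0.009 m and z of small_ring in the frame of rolling_pin between 0.091 and 0.109 m and y of end_knob in the frame of rolling_pin between -0.075 and -0.067 m and x of end_knob in the frame of rolling_pin between -0.009 and 0.009 m and z of end_knob in the frame of rolling_pin between 0.091 and 0.109 m and linear speed of each of large_ring, small_ring, end_knob below 0.02 m/s and contact force between end_knob and the fingers below 0.05 N); the robot touches nothing.
It fails at once if a loose part is pressed against the pin or its spindle with more than 15 N (contact force between any of large_ring, small_ring, end_knob and rolling_pin above 15 N).
It fails at once if the garlic is moved more than 20 mm (distance of garlic_1 from where it was at the start of the episode above 0.02 m).
It also fails if it takes over 72 s, if anything falls off the work surface, if the arm or the gripper's body presses on something with over 40 N, if the wrist force passes 120 N, or if a joint passes its speed limit or range.

## Robot

A 6-joint arm with a two-finger parallel gripper is mounted at the origin on a cart in front of the work surface, level with it; the furniture and walls round the work are solid. World frame = base frame: x ahead of the robot, y to its left, z up, the work surface at z = 0. Lengths are in mm, angles in rad, forces in N, time in s.
With the tool pointing down it reaches from about 375 to 825 mm from the base axis. Payload 5.5 kg.
Tool frame: the origin (TCP) lies midway between the tips of the shut fingers; the grasp point (between the pads) lies ctrl.hold_point_z behind it (ctrl.hold_point_z is the distance from the TCP to the grasp point, in mm); z points along the fingers, y is the line along which they close (so a half turn about z gives the same grasp; the last joint's range is limited). The gripper opens to 85 mm and grips with 20 to 120 N. Pads are 22 mm wide; open, the fingers measure 114 mm over their backs; the gripper's body (76 mm by 85 mm) begins 54 mm behind the grasp point. The pads swing forward as they close: fully open they stand 13 mm farther back than shut.
Start: joints at [1.31, 0.314, -0.047, 1.21, 0, 1.571], TCP at [154.709, 579.707, 231.299] pointing down, gripper open.
Joint ranges: [-2.67, 2.67], [-0.69, 1.73], [-1.03, 1.25], [-2.08, 2.16], [-1.42, 1.45], [-3.14, 3.14]. Speed limits (rad/s): [2.39, 2.39, 3.01, 3.14, 3.14, 3.14].

## Interface

Orientations are given as a unit quaternion [w, x, y, z].
In Python, from cell import ctrl gives the robot as it stands.
- The arm moves only by the tool drive_tool, never from a script. Its argument "increments" is a list of rows, each a list of 2 entries, a list of its own where there are three numbers: the shift along the world's x, y, z in mm, then the turn, a rotation vector about the world's x, y, z in degrees. A call has 1 to 8 rows; each row shifts and turns the commanded pose from where the row before left it; what a row does not reach is not made up. A row lasts 1/8 s, in which the tool goes at most 62.5 mm and 10.7 degrees, less where a joint would pass 70% of its speed; a pose out of reach is approached as far as the arm can. A call is refused whole if a number of a shift passes 62.5 or a number of a turn 10.7, either way. A call with a gripper value outside its range is refused whole. "jaw" is the finger opening in mm, from 0 to 85.4, set as the call begins (left out, the last holds). The fingers move at their own pace and stop on an object; "force" is the grip in N (left out, the last holds). Time passes only in rows, so rows that do not move let the fingers close. It gives the time, the measured TCP pose, the force, the opening and the grip force at its end, in the units of the state.
- ctrl.read_state(): the state, without advancing time (a new reading comes with each control period).
- ctrl.read_camera(name): name is "scene" or "top" or "wrist"; returns (picture, depth): 400x640x3 uint8, red, green, blue; 400x640 float32, mm along the optical axis (not along the pixel's ray), 0 where there is no reading.
- ctrl.get_calibration(name): a dict with "fov_y" (degrees; the focal length in pixels is half the picture's height over the tangent of half this angle, whatever the lens; pixels are square), "cx", "cy" (the principal point, pixels), "k1" (the pictures are not rectified: a ray, as slopes to the right and down, at radius r is drawn at 1 + k1 r^2 times it, then the intrinsics apply), "R" (3x3) and "t" (3): a world point X has camera coordinates R X + t; the wrist camera has in their place "hand_eye" (4x4, takes a point from camera to tool coordinates, whose origin is the TCP and whose axes are the flange's). Camera axes: x right, y down, z forward; pixel columns grow to the right and rows downward; lengths in mm; the calibration is good to about 2 mm. A picture is of the moment at which its call begins: read the wrist's pose just before it. get_calibration takes no time and is no camera call.
- ctrl.close_job(): hands the job in; it is judged then, once.
Trained networks look in the newest picture that a camera, given by its name, has taken for a name from the list of things; names that differ only in an ending like _2 or _b are one class to them, and where a whole thing is asked for, a point or a joint stands for the part that bears it (a point fixed in the world has none). Each returns a list of dicts, best first, with "conf" (0 to 1); they miss things now and then, are a little off and sometimes report something else, mostly with a low value. They report only what shows in the picture. A call takes as long as a camera call. They do not tell look-alikes from the thing itself.
- ctrl.recognise(camera, name): "rect" ([left, top, right, bottom] in pixels, round what is visible of it).
- ctrl.mark_of(camera, name): "pixel" ([column, row] in pixels: a listed point, or the origin of a listed thing).
The state is a dict: "time": time; "qpos": joint angles; "dq": joint speeds; "joint_torque": joint torques, N m; "position": TCP position; "tcp_rot": TCP orientation; "wrist_force": force on the tool from outside, world axes, zero at the start; "wrist_torque": the same for the moment, N m; "opening": finger opening in mm; "grip_force": force on a finger pad.
Only numpy, scipy, OpenCV 4.12 (cv2) and the standard library are available. Lean on these libraries where they do the work, as an engineer would, in place of code of your own. Each camera call takes 0.05 s, during which the arm holds its last target. There are 200 camera calls.

## Working session

There is one attempt and no reset: what is moved stays moved. The work goes in short steps, Python scripts to look and compute and a tool call to move; the robot and the scene stay as the last step left them, time stands still between calls to the robot, and variables do not carry over. Pictures are saved under pics/ and viewed, at most 10 in all, crops included, and the job is handed in when it is done.

Besides the shell and the picture viewer there is one more tool, called after ">>>" as name(argument=value, ...), one argument or row to a line, values as JSON. drive_tool: Moves the arm, as the interface text tells. Its arguments: {"type":"object","properties":{"increments":{"type":"array","items":{"type":"array"}},"jaw":{"type":"number"},"force":{"type":"number"}},"required":["increments"]}

```bash
mkdir -p pics; ls; cat > h.py <<'E'
import numpy as np, cv2
from scipy.spatial.transform import Rotation as Rn
from cell import ctrl
def q2R(q): return Rn.from_quat([q[1],q[2],q[3],q[0]]).as_matrix()
def cal(name, st=None):
    c=ctrl.get_calibration(name); f=200/np.tan(np.radians(c["fov_y"]/2))
    if "hand_eye" in c:
        H=np.array(c["hand_eye"]); st=st or ctrl.read_state()
        T=np.eye(4);T[:3,:3]=q2R(st["tcp_rot"]);T[:3,3]=st["position"]
        M=T@H
    else:
        R=np.array(c["R"]);t=np.array(c["t"]); M=np.eye(4);M[:3,:3]=R.T;M[:3,3]=-R.T@t
    return f,c["cx"],c["cy"],c["k1"],M
def ray(C,uv):
    f,cx,cy,k1,M=C; uv=np.atleast_2d(np.float64(uv))
    p=cv2.undistortPoints(uv.reshape(-1,1,2),np.array([[f,0,cx],[0,f,cy],[0,0,1.]]),np.array([k1,0,0,0.])).reshape(-1,2)
    d=np.c_[p,np.ones(len(p))]
    return M[:3,3], d@M[:3,:3].T, d
def pt(C,uv,depth):   # world point at pixel w/ depth
    o,d,_=ray(C,uv); return o+d*np.reshape(depth,(-1,1))
def onz(C,uv,z):
    o,d,_=ray(C,uv); return o+d*((z-o[2])/d[:,2:3])
def cloud(C,dep):
    v,u=np.nonzero(dep>0); return pt(C,np.c_[u,v],dep[v,u]),u,v
def proj(C,X):
    f,cx,cy,k1,M=C; p=(np.atleast_2d(X)-M[:3,3])@M[:3,:3]; s=p[:,:2]/p[:,2:]
    return s*(1+k1*(s**2).sum(1,keepdims=True))*f+[cx,cy]
E
python3 - <<'E'
from h import *
s=ctrl.read_state(); print({k:np.round(v,3) for k,v in s.items()}, ctrl.hold_point_z)
ims=[]
for n in ["scene","top"]:
    im,d=ctrl.read_camera(n); np.savez(f"pics/{n}.npz",im=im,d=d); ims.append(im)
    C=cal(n); print(n,np.round(C[4],2).tolist(),C[:4])
    for k in ["rolling_pin","shoulder","spindle_nominal","rack","large_ring","small_ring","end_knob","garlic_1"]:
        print(k,[(round(a["conf"],2),np.round(a["pixel"]).tolist()) for a in ctrl.mark_of(n,k)])
    cv2.imwrite(f"pics/{n}.png",im[:,:,::-1])
E
```

```text
pics
{'time': np.float64(0.0), 'qpos': array([ 1.31 ,  0.314, -0.048,  1.21 ,  0.   ,  1.571]), 'dq': array([-0.001, -0.001, -0.003,  0.   ,  0.002,  0.   ]), 'joint_torque': array([-2.0000e-03, -5.3959e+01,  3.3975e+01,  1.9000e-02, -0.0000e+00,
        0.0000e+00]), 'position': array([154.548, 579.147, 230.437]), 'tcp_rot': array([-0.   ,  0.13 ,  0.992, -0.001]), 'wrist_force': array([-0.007,  0.476,  1.221]), 'wrist_torque': array([-0.039, -0.012, -0.025]), 'grip_force': np.float64(0.0), 'opening': np.float64(85.246)} 18.700000000000003
scene [[0.9, -0.22, 0.38, 64.47], [-0.44, -0.46, 0.77, -1079.25], [0.01, -0.86, -0.51, 685.75], [0.0, 0.0, 0.0, 1.0]] (np.float64(500.48596160539915), 318.08492803072204, 200.76868213759417, -0.09980004322909383)
rolling_pin [(0.65, [281.0, 184.0]), (0.17, [331.0, 238.0])]
shoulder [(0.55, [283.0, 155.0]), (0.39, [329.0, 238.0])]
spindle_nominal [(0.8, [286.0, 167.0])]
rack [(0.97, [331.0, 250.0])]
large_ring [(0.7, [333.0, 297.0]), (0.65, [377.0, 240.0]), (0.61, [304.0, 273.0]), (0.56, [345.0, 241.0])]
small_ring [(0.81, [332.0, 237.0])]
end_knob [(0.64, [317.0, 223.0])]
garlic_1 [(0.77, [268.0, 214.0])]
top [[-0.03, -1.0, 0.06, 469.41], [-1.0, 0.03, 0.03, -151.49], [-0.03, -0.06, -1.0, 1025.29], [0.0, 0.0, 0.0, 1.0]] (np.float64(403.4551717138457), 318.48394333790543, 206.66713193950383, -0.06011162390873045)
rolling_pin [(0.9, [241.0, 210.0]), (0.74, [401.0, 209.0])]
shoulder [(0.91, [230.0, 208.0])]
spindle_nominal [(0.95, [265.0, 220.0])]
rack []
large_ring [(0.69, [436.0, 244.0]), (0.67, [399.0, 208.0]), (0.61, [400.0, 253.0]), (0.6, [377.0, 175.0]), (0.59, [372.0, 215.0])]
small_ring [(0.78, [376.0, 216.0])]
end_knob [(0.75, [351.0, 219.0])]
garlic_1 [(0.81, [295.0, 248.0])]
```

```bash
python3 - <<'E'
from h import *
a=cv2.imread("pics/top.png"); b=cv2.imread("pics/scene.png")
cv2.imwrite("pics/top2.png",cv2.resize(a[110:310,170:480],(775,500),interpolation=3))
cv2.imwrite("pics/scene2.png",cv2.resize(b[110:330,220:430],None,fx=2.7,fy=2.7,interpolation=3))
E
```

```text
(no output)
```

View pics/top2.png

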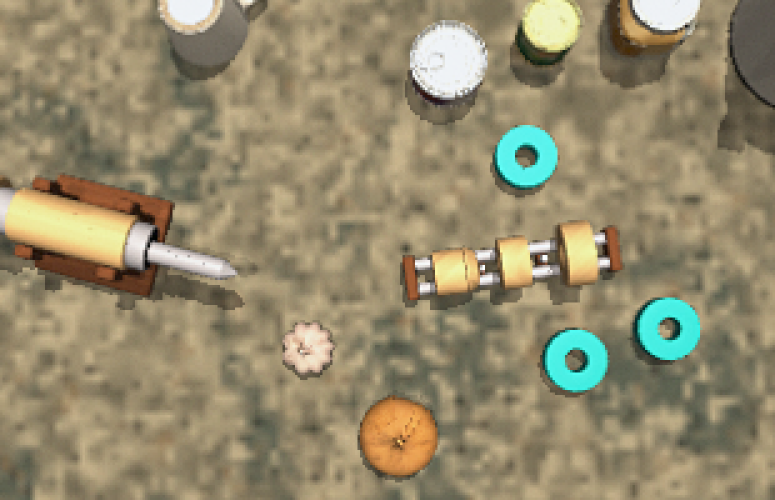

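View pics/scene2.png

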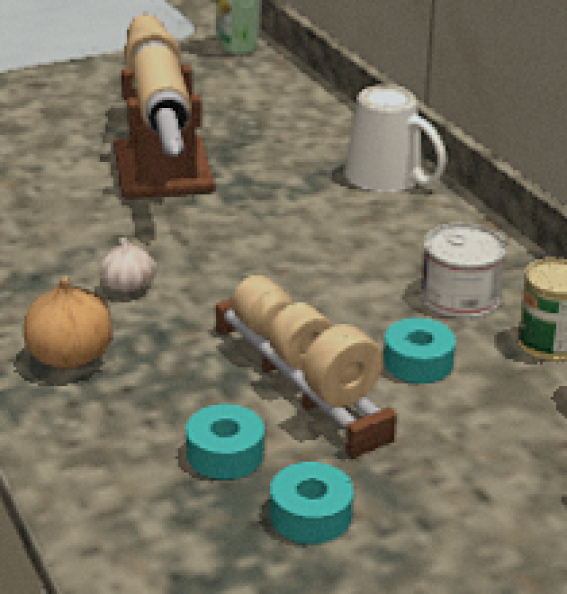

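The top crop shows the bare spindle tip at full-image pixel (264,218) and the shoulder near (228,207). On the rack, left to right, are the knob (352,218), the small ring (376,215) and the wooden large ring (401,211). The large_ring candidates at (436,244), (400,253) and (377,175) are turquoise look-alikes lying flat. The wooden ring on the rack at (401,211) fits the description. The knob's rounded end points right (world -y), like the pin's bare end.

```bash
python3 - <<'E'
from h import *
C=cal("top")
for k,uv,z in [("sh",(230,208),100),("tip",(265,220),100),("L",(401,211),55),("Lm",(399,208),55),("S",(376,216),48.6),("K",(351,219),45),("gar",(295,248),0)]: print(k,onz(C,uv,z).round(1))
for n in ["top","scene"]:
    C=cal(n); d=np.load(f"pics/{n}.npz")["d"]; P,u,v=cloud(C,d)
    near=(abs(P[:,0]-480)<350)
    print(n,"table z",np.median(P[(abs(P[:,2])<15)&near][:,2]))
    for nm,c in [("L",(450,-340)),]:
        pass
    # pin barrel: ridge; spindle/barrel points
    m=(P[:,2]>85)&(P[:,2]<135)&(P[:,1]>-60)&(P[:,1]<400)&(abs(P[:,0]-470)<120)
    Q=P[m]; print(len(Q),Q.mean(0).round(1),Q[:,1].min(),Q[:,1].max())
    for y in range(-60,400,15):
        s=Q[abs(Q[:,1]-y)<7]
        if len(s)>4: print(y,len(s),"x",s[:,0].min().round(1),s[:,0].max().round(1),"zmax",s[:,2].max().round(1), "xattop",np.median(s[s[:,2]>s[:,2].max()-3][:,0]).round(1))
E
```

```text
sh [[525.5  84.  100. ]]
tip [[495.2   2.8 100. ]]
L [[ 508.  -317.7   55. ]]
Lm [[ 515.3 -313.2   55. ]]
S [[ 498.1 -258.1   48.6]]
K [[ 492.8 -197.7   45. ]]
gar [[424.6 -55.5   0. ]]
top table z 0.6916581922596379
2549 [546.1 168.  117.9] 4.495060220552148 324.6460989758111
15 50 x 493.2 511.8 zmax 111.9 xattop 502.3
30 54 x 495.6 516.8 zmax 112.5 xattop 504.9
45 55 x 498.5 519.5 zmax 115.1 xattop 505.0
60 53 x 503.5 524.6 zmax 113.2 xattop 512.6
75 75 x 506.4 543.9 zmax 119.8 xattop 532.5
90 128 x 504.5 552.0 zmax 124.9 xattop 524.6
105 185 x 505.2 570.4 zmax 128.8 xattop 529.4
120 179 x 496.3 570.6 zmax 131.0 xattop 534.1
135 159 x 496.5 566.8 zmax 129.9 xattop 541.6
150 135 x 515.4 569.7 zmax 130.2 xattop 539.9
165 142 x 518.6 574.9 zmax 129.8 xattop 547.1
180 171 x 523.5 589.5 zmax 129.8 xattop 552.1
195 176 x 517.3 589.5 zmax 130.2 xattop 552.6
210 132 x 519.6 583.3 zmax 129.6 xattop 557.5
225 151 x 541.2 589.7 zmax 133.7 xattop 570.5
240 160 x 536.9 589.0 zmax 134.5 xattop 567.7
255 98 x 541.7 590.0 zmax 133.6 xattop 568.1
270 92 x 551.9 588.2 zmax 128.3 xattop 578.2
285 74 
[... 502 characters left out ...]
6.0 zmax 123.7 xattop 529.6
105 92 x 500.4 570.6 zmax 126.5 xattop 530.6
120 71 x 497.1 562.7 zmax 126.6 xattop 536.4
135 38 x 506.7 564.4 zmax 125.5 xattop 543.6
150 34 x 518.0 568.2 zmax 126.4 xattop 547.7
165 39 x 522.7 584.0 zmax 126.2 xattop 548.0
180 56 x 528.0 589.6 zmax 126.8 xattop 551.3
195 62 x 517.1 588.2 zmax 126.6 xattop 558.9
210 20 x 531.2 587.4 zmax 130.6 xattop 567.6
225 64 x 538.1 588.7 zmax 129.3 xattop 566.7
240 44 x 538.9 589.4 zmax 129.8 xattop 573.1
255 11 x 542.9 578.5 zmax 127.4 xattop 568.6
270 14 x 562.6 588.9 zmax 123.3 xattop 580.9
285 7 x 557.8 587.8 zmax 119.5 xattop 578.3
300 11 x 565.5 587.7 zmax 120.0 xattop 586.1
315 6 x 567.6 588.5 zmax 119.4 xattop 588.5
```

>>> drive_tool(
  increments=[
    [[20,-36,6],[0,0,-5.6]],
    [[20,-36,6],[0,0,-5.6]],
    [[20,-36,6],[0,0,-5.6]],
    [[20,-36,6],[0,0,-5.6]],
    [[20,-36,6],[0,0,-5.6]],
    [[20,-36,6],[0,0,-5.6]],
    [[20,-36,6],[0,0,-5.6]],
    [[20,-36,6],[0,0,-5.6]],
  ],
  jaw=85,
  force=30,
)

```text
time: 1.9
position: [315.2, 290.5, 279.7]
tcp_rot: [0.0, 0.499, 0.866, 0.0]
wrist_force: [0.9, 0.2, -0.2]
opening: 84.9
grip_force: 0.0
```

>>> drive_tool(
  increments=[
    [[20,-36,6],[0,0,-5.6]],
    [[20,-36,6],[0,0,-5.6]],
    [[20,-36,6],[0,0,-5.6]],
    [[20,-36,6],[0,0,-5.6]],
    [[20,-36,6],[0,0,-5.6]],
    [[20,-36,6],[0,0,-5.6]],
    [[20,-36,6],[0,0,-5.6]],
    [[10,-20,0],[0,0,-5.6]],
  ],
)

```text
time: 2.9
position: [465.7, 18.0, 321.8]
tcp_rot: [0.0, 0.792, 0.61, 0.0]
wrist_force: [0.8, 0.2, 0.5]
opening: 85.0
grip_force: 0.0
```

```bash
python3 - <<'E'
from h import *
s=ctrl.read_state(); print({k:np.round(v,3).tolist() for k,v in s.items()})
im,d=ctrl.read_camera("wrist"); C=cal("wrist",s); print(C[:4],C[4].round(2).tolist(), np.round(ctrl.get_calibration("wrist")["hand_eye"],3).tolist())
np.savez("pics/w1.npz",im=im,d=d,M=C[4]); cv2.imwrite("pics/w1.png",im[:,:,::-1])
for k in ["shoulder","spindle_nominal"]: print(k,[(round(a["conf"],2),np.round(a["pixel"],1).tolist()) for a in ctrl.mark_of("wrist",k)])
E
```

```text
{'time': 2.9, 'qpos': [0.039, 0.036, -0.177, 1.356, -0.0, 1.868], 'dq': [-0.341, 0.133, 0.121, 0.005, 0.01, 0.428], 'joint_torque': [1.343, -37.877, 34.556, -0.0, -0.138, -0.546], 'position': [465.736, 18.013, 321.814], 'tcp_rot': [0.0, 0.792, 0.61, 0.0], 'wrist_force': [0.83, 0.241, 0.479], 'wrist_torque': [-0.005, -0.009, -0.029], 'grip_force': 0.0, 'opening': 85.037}
(np.float64(298.548462153825), 320.3994896000511, 206.0610700720398, -0.005157701900260477) [[0.97, -0.24, -0.08, 486.45], [-0.26, -0.92, -0.3, 96.94], [0.0, 0.31, -0.95, 464.16], [0.0, 0.0, 0.0, 1.0]] [[0.001, -0.95, -0.313, 81.618], [1.0, 0.001, 0.001, -0.0], [-0.0, -0.313, 0.95, -142.329], [0.0, 0.0, 0.0, 1.0]]
shoulder [(0.69, [309.6, 211.2]), (0.6, [354.0, 110.7])]
spindle_nominal [(0.89, [351.5, 184.1])]
```

View pics/w1.png

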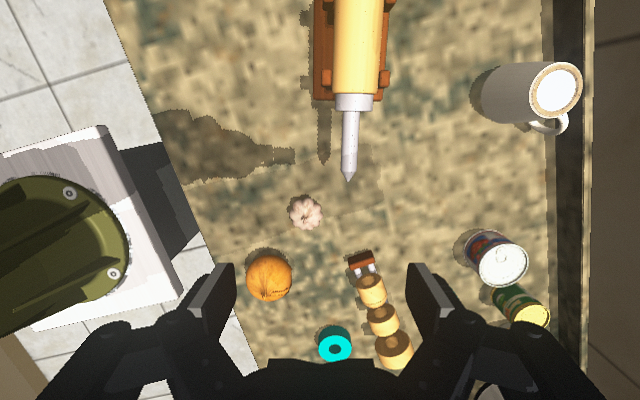

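The wrist view shows the spindle running from (351,110) at the shoulder to its tip at (348,182), with the garlic at (305,211). The rack parts are near (372,290), (382,320) and (393,350). I'll go closer and let the arm settle.

>>> drive_tool(
  increments=[
    [[10,-5,-40],[0,0,0]],
    [[10,-5,-40],[0,0,0]],
    [[10,-5,-40],[0,0,0]],
    [[0,0,0],[0,0,0]],
    [[0,0,0],[0,0,0]],
  ],
)

```text
time: 3.68
position: [494.8, 5.4, 202.7]
tcp_rot: [0.0, 0.79, 0.612, 0.0]
wrist_force: [-0.0, 0.2, 0.6]
opening: 84.9
grip_force: 0.0
```

```bash
cat > pin.py <<'E'
from h import *
s=ctrl.read_state(); print(s["position"].round(2) if hasattr(s["position"],"round") else s["position"], np.round(s["dq"],3))
C=cal("wrist",s); im,d=ctrl.read_camera("wrist")
np.savez("pics/w2.npz",im=im,d=d,M=C[4]); cv2.imwrite("pics/w2.png",im[:,:,::-1])
for k in ["shoulder","spindle_nominal"]: print(k,[(round(a["conf"],2),np.round(a["pixel"],1).tolist(),onz(C,a["pixel"],100).round(1).tolist()) for a in ctrl.mark_of("wrist",k)])
P,u,v=cloud(C,d)
print("table",np.median(P[abs(P[:,2])<12][:,2]))
m=(P[:,2]>80)&(P[:,2]<140)&(P[:,1]>-60)&(P[:,1]<300)&(abs(P[:,0]-530)<90)
Q=P[m]
for y in range(-20,200,8):
    t=Q[abs(Q[:,1]-y)<4]
    if len(t)>4: print(y,len(t),"x",t[:,0].min().round(1),t[:,0].max().round(1),"z95",np.percentile(t[:,2],95).round(1),"mid",((t[:,0].min()+t[:,0].max())/2).round(1))
E
python3 pin.py
```

```text
[494.79   5.44 202.67] [-0.002 -0.014  0.018 -0.004 -0.002  0.003]
shoulder [(0.67, [331.8, 104.4], [[524.6, 84.6, 100.0]])]
spindle_nominal [(0.76, [328.4, 209.1], [[501.3, 1.9, 100.0]])]
table -0.7345299553105349
4 23 x 495.9 502.2 z95 103.1 mid 499.1
12 112 x 493.4 510.3 z95 108.6 mid 501.9
20 214 x 492.3 513.1 z95 109.9 mid 502.7
28 236 x 493.6 514.9 z95 110.2 mid 504.2
36 247 x 495.5 517.8 z95 110.1 mid 506.7
44 251 x 497.6 519.7 z95 110.0 mid 508.7
52 254 x 500.7 522.6 z95 110.0 mid 511.6
60 266 x 502.8 524.3 z95 110.4 mid 513.5
68 279 x 505.0 527.1 z95 110.1 mid 516.0
76 315 x 507.1 543.9 z95 110.6 mid 525.5
84 523 x 508.3 546.7 z95 121.8 mid 527.5
92 710 x 502.2 552.3 z95 122.0 mid 527.3
100 967 x 503.8 567.8 z95 124.5 mid 535.8
108 1118 x 504.1 570.2 z95 125.9 mid 537.2
116 1172 x 494.8 570.6 z95 125.9 mid 532.7
124 1205 x 494.2 560.9 z95 125.9 mid 527.6
132 1202 x 496.0 563.5 z95 126.0 mid 529.7
140 1029 x 500.5 565.9 z95 125.9 mid 533.2
148 363 x 513.3 544.2 z95 125.4 mid 528.8
156 46 x 515.5 523.0 z95 115.9 mid 519.3
```

```bash
cat > fit.py <<'E'
from h import *
from scipy.optimize import least_squares
f=np.load("pics/w2.npz"); C=list(cal("wrist")); C[4]=f["M"]; P,u,v=cloud(C,f["d"])
def cyl(P,p,yaw,r):  # p=(xc,zc) at y=84; axis dir (sin,cos) in xy
    n=np.array([np.cos(yaw),-np.sin(yaw),0]); q=P-[p[0],84,p[1]]
    return np.hypot(q@n,q[:,2])-r
n=lambda yaw:np.array([np.cos(yaw),-np.sin(yaw),0]); a=lambda yaw:np.array([np.sin(yaw),np.cos(yaw),0])
p0=[525,84,100]; yaw=.26
def sel(r,lo,hi,c,yaw):
    q=P-[c[0],84,c[1]]; s=q@a(yaw); return P[(s>lo)&(s<hi)&(abs(np.hypot(q@n(yaw),q[:,2])-r)<3)&(q[:,2]>-2)]
x=np.array([525,100,520,100,.26])
for it in range(6):
    B=sel(26,20,60,x[0:2],x[4]); S=sel(10,-68,-6,x[2:4],x[4])
    x=least_squares(lambda x:np.r_[cyl(B,x[:2],x[4],26),cyl(S,x[2:4],x[4],10)],x,loss="soft_l1").x
res=[np.std(cyl(B,x[:2],x[4],26)),np.std(cyl(S,x[2:4],x[4],10))]
print(len(B),len(S),"barrel xz@y84",x[:2],"spindle xz@y84",x[2:4],"yaw deg",np.degrees(x[4]),res)
# shoulder face: points 14<r<21 around barrel axis, along-axis
c=np.array([x[0],84,x[1]]);q=P-c;rr=np.hypot(q@n(x[4]),q[:,2]);s=q@a(x[4])
N=(rr>18)&(rr<23.5)&(s>-15)&(s<25)&(q[:,2]>5); h,e=np.histogram(s[N],np.arange(-15,25,1)); print(dict(zip(e.round(),h)))
q2=P-[x[2],84,x[3]]; r2=np.hypot(q2@n(x[4]),q2[:,2]); s2=q2@a(x[4]); T=(r2<12)&(s2<-30); print("tip along",s2[T].min(), np.sort(s2[T])[:8])
E
python3 fit.py
```

```text
4942 1919 barrel xz@y84 [523.1381325   99.49819898] spindle xz@y84 [520.46221438  99.5772034 ] yaw deg 15.858803808009519 [np.float64(0.7136388170243353), np.float64(0.5400653724786044)]
{np.int64(-15): np.int64(0), np.int64(-14): np.int64(0), np.int64(-13): np.int64(0), np.int64(-12): np.int64(0), np.int64(-11): np.int64(0), np.int64(-10): np.int64(0), np.int64(-9): np.int64(0), np.int64(-8): np.int64(0), np.int64(-7): np.int64(0), np.int64(-6): np.int64(0), np.int64(-5): np.int64(0), np.int64(-4): np.int64(0), np.int64(-3): np.int64(0), np.int64(-2): np.int64(0), np.int64(-1): np.int64(38), np.int64(0): np.int64(85), np.int64(1): np.int64(72), np.int64(2): np.int64(91), np.int64(3): np.int64(74), np.int64(4): np.int64(91), np.int64(5): np.int64(75), np.int64(6): np.int64(91), np.int64(7): np.int64(75), np.int64(8): np.int64(89), np.int64(9): np.int64(76), np.int64(10): np.int64(91), np.int64(11): np.int64(74), np.int64(12): np.int64(90), np.int64(13): np.int64(81), np.int64(14): np.int64(91), np.int64(15): np.int64(79), np.int64(16): np.int64(91), np.int64(17): np.int64(89), np.int64(18): np.int64(36), np.int64(19): np.int64(2), np.int64(20): np.int64(0), np.int64(21): np.int64(0), np.int64(22): np.int64(0), np.int64(23): np.int64(0)}
tip along -83.69562905419158 [-83.69562905 -82.89788471 -82.71001883 -82.69568947 -82.18840974
 -81.93131137 -81.68510908 -81.66029759]
```

>>> drive_tool(
  increments=[
    [[0,-50,2],[0,0,3.6]],
    [[0,-50,2],[0,0,3.6]],
    [[1,-50,2],[0,0,3.6]],
    [[1,-50,2],[0,0,3.6]],
    [[1,-50,2],[0,0,3.6]],
    [[1,-50,0],[0,0,3.6]],
    [[0,0,0],[0,0,0]],
    [[0,0,0],[0,0,0]],
  ],
)

```text
time: 4.82
position: [498.8, -295.1, 212.0]
tcp_rot: [0.0, 0.663, 0.749, 0.0]
wrist_force: [1.3, 0.2, 1.7]
opening: 85.3
grip_force: 0.0
```

```bash
cat > rack.py <<'E'
from h import *
from scipy.optimize import least_squares
s=ctrl.read_state(); print(np.round(s["position"],2), np.round(s["dq"],3), "tooly yaw",np.degrees(2*np.arctan2(s["tcp_rot"][2],s["tcp_rot"][1]))-90)
C=cal("wrist",s); im,d=ctrl.read_camera("wrist")
np.savez("pics/w3.npz",im=im,d=d,M=C[4]); cv2.imwrite("pics/w3.png",im[:,:,::-1])
P,u,v=cloud(C,d); print("table",np.median(P[abs(P[:,2])<12][:,2]))
n=lambda w:np.array([np.cos(w),-np.sin(w),0]); a=lambda w:np.array([np.sin(w),np.cos(w),0])
w=-.12
for nm,c,z,r in [("L",(508,-317.7),55,31),("S",(498,-258),48.6,25),("K",(493,-197.7),45,22)]:
    x=np.array([c[0],z,w])
    f=lambda x,Q:np.hypot((Q-[x[0],c[1],x[1]])@n(x[2]),Q[:,2]-x[1])-r
    for it in range(6):
        q=P-[x[0],c[1],x[1]]; s_=q@a(x[2]); Q=P[(abs(s_)<16+4*(nm=="K"))&(abs(f(x,P))<4-.3*it)&(q[:,2]>2)]
        x=least_squares(f,x,args=(Q,),loss="soft_l1").x
    q=P-[x[0],c[1],x[1]]; s_=q@a(x[2]); m=(abs(f(x,P))<2)&(q[:,2]>5)&(abs(s_)<40)
    lo,hi=np.percentile(s_[m],[1,99]); mid=(lo+hi)/2
    print(nm,len(Q),"axis pt",x.round(2),"yaw",np.degrees(x[2]).round(2),"std",f(x,Q).std().round(2),"ext",lo.round(1),hi.round(1),"centre",(np.array([x[0],c[1],0])+mid*a(x[2])).round(1), "hi pt",(np.array([x[0],c[1],0])+hi*a(x[2])).round(1))
E
python3 rack.py
```

```text
[ 498.81 -295.09  212.04] [ 0.023 -0.007 -0.016 -0.003 -0.001 -0.002] tooly yaw 7.018064692651905
table -0.6443176746713846
L 1506 axis pt [ 5.0888e+02  5.3550e+01 -1.1000e-01] yaw -6.13 std 0.6 ext -10.8 16.2 centre [ 508.6 -315.     0. ] hi pt [ 507.1 -301.5    0. ]
S 1389 axis pt [ 5.0202e+02  4.7560e+01 -1.2000e-01] yaw -6.73 std 0.58 ext -10.9 16.0 centre [ 501.7 -255.4    0. ] hi pt [ 500.1 -242.1    0. ]
K 1970 axis pt [ 4.9514e+02  4.4280e+01 -1.1000e-01] yaw -6.58 std 0.77 ext -17.7 18.6 centre [ 495.1 -197.2    0. ] hi pt [ 493.  -179.2    0. ]
```

View pics/w3.png

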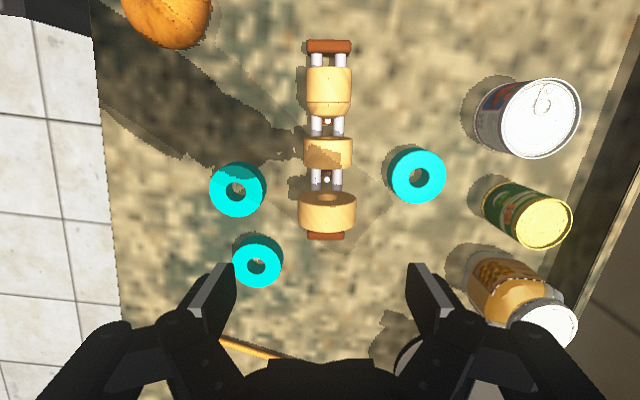

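The closer view confirms it: the wooden large ring is on the rack at (327,213), the small ring at (327,152) and the knob at (329,90) with its open face up (+y). The turquoise rings lie flat at (237,190), (258,262) and (417,177). The fitted radii and heights match the spec. I'll grasp the large ring.

>>> drive_tool(
  increments=[
    [[5,-10,-30],[0,0,-0.5]],
    [[5,-10,-40],[0,0,0]],
    [[0,0,-40],[0,0,0]],
    [[0,0,-40],[0,0,0]],
    [[0,0,-20],[0,0,0]],
    [[0,0,-12],[0,0,0]],
    [[0,0,0],[0,0,0]],
    [[0,0,0],[0,0,0]],
  ],
  jaw=85,
)

```text
time: 5.88
position: [509.6, -315.5, 30.5]
tcp_rot: [0.001, 0.665, 0.747, 0.0]
wrist_force: [-0.5, 0.5, 0.1]
opening: 85.2
grip_force: 0.0
```

>>> drive_tool(
  increments=[
    [[-0.8,0.4,0],[0,0,0]],
    [[0,0,0],[0,0,0]],
    [[0,0,0],[0,0,0]],
    [[0,0,0],[0,0,0]],
    [[0,0,0],[0,0,0]],
    [[0,0,0],[0,0,0]],
  ],
  jaw=50,
  force=30,
)

```text
time: 6.62
position: [508.0, -315.3, 30.4]
tcp_rot: [0.001, 0.666, 0.746, -0.0]
wrist_force: [-2.6, 0.9, 5.0]
opening: 60.5
grip_force: 31.5
```

>>> drive_tool(
  increments=[
    [[0,0,8],[0,0,0]],
    [[0,0,20],[0,0,0]],
    [[0,0,30],[0,0,0]],
    [[0,0,30],[0,0,0]],
    [[0,0,10],[0,0,0]],
    [[0,0,0],[0,0,0]],
  ],
)

```text
time: 7.38
position: [508.3, -315.2, 127.8]
tcp_rot: [0.001, 0.666, 0.746, 0.0]
wrist_force: [-0.4, -0.1, -1.4]
opening: 60.2
grip_force: 32.9
```

```bash
cat > held.py <<'E'
from h import *
from scipy.optimize import least_squares
import sys
r=float(sys.argv[1]); tag=sys.argv[2]
s=ctrl.read_state(); print(np.round(s["position"],2), np.round(s["dq"],3), "tooly yaw",np.degrees(2*np.arctan2(s["tcp_rot"][2],s["tcp_rot"][1]))-90,s["opening"])
C=cal("wrist",s); im,d=ctrl.read_camera("wrist")
np.savez(f"pics/{tag}.npz",im=im,d=d,M=C[4]); cv2.imwrite(f"pics/{tag}.png",im[:,:,::-1])
R=q2R(s["tcp_rot"]); P,u,v=cloud(C,d); P=(P-s["position"])@R   # tool frame: x along bore(+pin y), y lateral, z down
m=(abs(P[:,0])<30)&(abs(P[:,1])<r)&(P[:,2]<0)&(P[:,2]>-70); P=P[m]
f=lambda x,Q:np.hypot(Q[:,1]-x[0]-x[2]*Q[:,0],Q[:,2]-x[1]-x[3]*Q[:,0])-r
x=np.array([0,-22,0,0.])
for it in range(8):
    Q=P[(abs(f(x,P))<5-.4*it)&(abs(P[:,1])<.8*r)]; x=least_squares(f,x,args=(Q,),loss="soft_l1").x
sel=(abs(f(x,P))<1.5)
print(len(Q),"lat,z",x[:2].round(2),"yaw,pitch deg",np.degrees(x[2:]).round(2),"std",f(x,Q).std().round(2),"ext x",np.percentile(P[sel][:,0],[1,99]).round(1))
E
python3 held.py 31 w4
```

```text
[ 508.3  -315.16  127.79] [ 0.001  0.021 -0.028 -0.013  0.    -0.001] tooly yaw 6.554203102918137 60.1621555480505
6970 lat,z [  0.53 -22.92] yaw,pitch deg [0.03 0.98] std 0.59 ext x [-11.7  14. ]
```

View pics/w4.png

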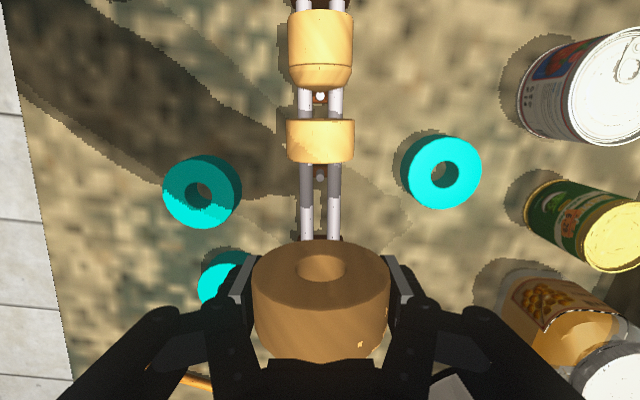

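The wooden large ring is in the jaws at about (320,300), with its front bore at (320,265). The rack behind it still holds the small ring (320,140) and the knob (320,50). Now to the spindle tip.

>>> drive_tool(
  increments=[
    [[-4,46,0],[0,0,-4]],
    [[-4,46,0],[0,0,-4]],
    [[-4,46,0],[0,0,-4]],
    [[-4,47,-5],[0,0,-4]],
    [[-4,47,-20],[0,0,-4]],
    [[-2.5,47,-27],[0,0,-2.4]],
    [[0,0,0],[0,0,0]],
    [[0,0,0],[0,0,0]],
  ],
)

```text
time: 8.43
position: [484.9, -36.1, 74.7]
tcp_rot: [-0.0, 0.798, 0.603, -0.001]
wrist_force: [0.3, 0.0, -0.7]
opening: 60.0
grip_force: 33.0
```

```bash
cat > both.py <<'E'
from h import *
from scipy.optimize import least_squares
import sys
r=float(sys.argv[1]); tag=sys.argv[2]; s1=float(sys.argv[3]) if len(sys.argv)>3 else -6; z0=float(sys.argv[4]) if len(sys.argv)>4 else -22
s=ctrl.read_state(); pos=np.array(s["position"]); ty=np.degrees(2*np.arctan2(s["tcp_rot"][2],s["tcp_rot"][1]))-90
print("pos",pos.round(2),"yaw",round(ty,2),"F",np.round(s["wrist_force"],1),"dq",np.abs(s["dq"]).max().round(3),"op",round(float(s["opening"]),1))
C=cal("wrist",s); im,d=ctrl.read_camera("wrist")
np.savez(f"pics/{tag}.npz",im=im,d=d,M=C[4]); cv2.imwrite(f"pics/{tag}.png",im[:,:,::-1])
W,u,v=cloud(C,d); yaw=np.radians(15.86); a=np.array([np.sin(yaw),np.cos(yaw),0]); n=np.array([np.cos(yaw),-np.sin(yaw),0]); U=np.array([0,0,1.])
def fit(Q3,r,x,lim):
    f=lambda x,Q:np.hypot(Q[:,1]-x[0]-x[2]*Q[:,0],Q[:,2]-x[1]-x[3]*Q[:,0])-r
    for it in range(8):
        Q=Q3[(abs(f(x,Q3))<4.5-.4*it)&(abs(Q3[:,1]-x[0])<lim*r)]
        x=least_squares(lambda x,Q:np.r_[f(x,Q),100*x[2:]],x,args=(Q,),loss="soft_l1").x
    return x,len(Q),f(x,Q).std(),Q3[abs(f(x,Q3))<1.5]
B=np.stack([a,n,U],1)
ref=np.array([520.46,84,99.58]); sp=(W-ref)@B; sp=sp[(sp[:,0]>-68)&(sp[:,0]<s1)&(sp[:,2]>0)&(abs(sp[:,1])<16)]
if len(sp)>50:
    x,k,sd,_=fit(sp,10,np.zeros(4),.9); print("spindle rel ref lat,z",x[:2].round(2),"slopes deg",np.degrees(x[2:]).round(2),k,sd.round(2))
    c=-50; print("  at s=-50 lat,z",(x[:2]+x[2:]*c).round(2)); xs=x
else: xs=np.zeros(4)
t=(pos-ref)@B; h=(W-pos)@B; h=h[(abs(h[:,0])<30)&(h[:,2]>0)&(h[:,2]<75)&(abs(h[:,1])<r)]
x,k,sd,q=fit(h,r,np.array([0,-z0,0,0.]),.8); e=np.percentile(q[:,0],[1,99])
print("ring rel TCP lat,z",x[:2].round(2),"slopes",np.degrees(x[2:]).round(2),k,sd.round(2),"ext",e.round(1)," TCP in pin s,lat,z",t.round(2))
print("ring - spindle(at -50): lat,z",(t[1:]+x[:2]-xs[:2]+50*xs[2:]).round(2)," front face s",(t[0]+e[1]).round(1))
E
python3 both.py 31 w5
```

```text
pos [484.93 -36.11  74.68] yaw -15.8 F [ 0.3  0.  -0.7] dq 0.026 op 60.0
spindle rel ref lat,z [-0.12 -0.14] slopes deg [0.06 0.04] 8940 0.54
  at s=-50 lat,z [-0.17 -0.18]
ring rel TCP lat,z [ 0.17 22.94] slopes [-0.02 -0.65] 6802 0.52 ext [-11.5  14.2]  TCP in pin s,lat,z [-125.25   -1.36  -24.9 ]
ring - spindle(at -50): lat,z [-1.01 -1.79]  front face s -111.1
```

View pics/w5.png

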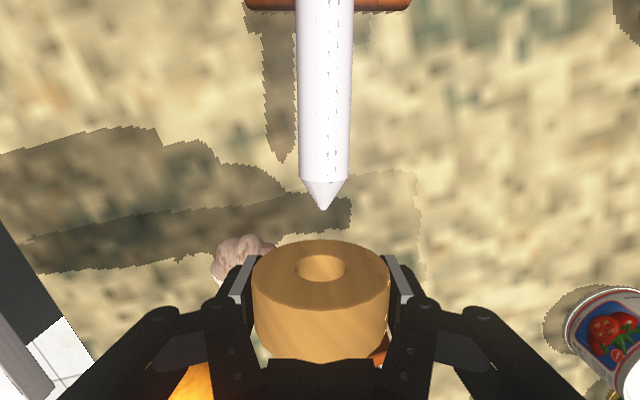

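The ring at (320,300) sits just in front of the spindle tip at (323,207). It is about 1 mm left of the spindle and slightly low, so I'll correct that and creep up.

>>> drive_tool(
  increments=[
    [[1,-0.3,1.2],[0,0,0]],
    [[2.73,9.62,0],[0,0,0]],
    [[2.73,9.62,0],[0,0,0]],
    [[0,0,0],[0,0,0]],
    [[0,0,0],[0,0,0]],
  ],
)

```text
time: 9.1
position: [491.8, -16.8, 76.5]
tcp_rot: [0.0, 0.798, 0.603, -0.0]
wrist_force: [-0.4, -0.4, 0.2]
opening: 59.9
grip_force: 33.0
```

```bash
python3 both.py 31 w6
```

```text
pos [491.8  -16.8   76.46] yaw -15.81 F [-0.4 -0.4  0.2] dq 0.005 op 59.9
spindle rel ref lat,z [-0.1  -0.19] slopes deg [0.11 0.06] 8123 0.53
  at s=-50 lat,z [-0.19 -0.24]
ring rel TCP lat,z [ 0.15 22.94] slopes [-0.05 -0.69] 6813 0.52 ext [-11.6  14.1]  TCP in pin s,lat,z [-1.0479e+02 -3.0000e-02 -2.3120e+01]
ring - spindle(at -50): lat,z [0.32 0.06]  front face s -90.7
```

>>> drive_tool(
  increments=[
    [[-0.2,0,-0.5],[0,0,0]],
    [[0.82,2.89,0],[0,0,0]],
    [[0.82,2.89,0],[0,0,0]],
    [[0.82,2.89,0],[0,0,0]],
    [[0.82,2.89,0],[0,0,0]],
    [[0.55,1.92,0],[0,0,0]],
    [[0,0,0],[0,0,0]],
  ],
)

```text
time: 10.02
position: [495.5, -3.3, 76.0]
tcp_rot: [-0.0, 0.798, 0.603, 0.0]
wrist_force: [-0.8, -0.5, -0.1]
opening: 60.0
grip_force: 33.0
```

>>> drive_tool(
  increments=[
    [[0.55,1.92,0],[0,0,0]],
    [[0.55,1.92,0],[0,0,0]],
    [[0.55,1.92,0],[0,0,0]],
    [[0.55,1.92,0],[0,0,0]],
    [[0,0,0],[0,0,0]],
  ],
)

```text
time: 10.65
position: [497.7, 4.3, 76.0]
tcp_rot: [0.0, 0.798, 0.603, 0.0]
wrist_force: [0.4, -0.0, -1.1]
opening: 59.8
grip_force: 33.0
```

>>> drive_tool(
  increments=[
    [[1.09,3.85,0],[0,0,0]],
    [[1.09,3.85,0],[0,0,0]],
    [[1.37,4.81,0],[0,0,0]],
    [[1.37,4.81,0],[0,0,0]],
    [[1.37,4.81,0],[0,0,0]],
    [[1.37,4.81,0],[0,0,0]],
    [[1.37,4.81,0],[0,0,0]],
    [[0,0,0],[0,0,0]],
  ],
)

```text
time: 11.65
position: [506.9, 36.3, 76.0]
tcp_rot: [0.0, 0.798, 0.603, 0.0]
wrist_force: [-0.7, 0.0, -0.9]
opening: 59.9
grip_force: 33.0
```

>>> drive_tool(
  increments=[
    [[1.37,4.81,0],[0,0,0]],
    [[1.37,4.81,0],[0,0,0]],
    [[1.37,4.81,0],[0,0,0]],
    [[1.37,4.81,0],[0,0,0]],
    [[1.37,4.81,0],[0,0,0]],
    [[0.82,2.89,0],[0,0,0]],
    [[0,0,0],[0,0,0]],
    [[0,0,0],[0,0,0]],
  ],
)

```text
time: 12.65
position: [514.3, 62.8, 76.0]
tcp_rot: [0.0, 0.798, 0.603, -0.0]
wrist_force: [-0.8, -0.1, -1.0]
opening: 60.2
grip_force: 33.0
```

>>> drive_tool(
  increments=[
    [[0.82,2.89,0],[0,0,0]],
    [[0.55,1.92,0],[0,0,0]],
    [[0.27,0.96,0],[0,0,0]],
    [[0.14,0.48,0],[0,0,0]],
    [[0,0,0],[0,0,0]],
  ],
)

```text
time: 13.28
position: [516.2, 69.2, 76.0]
tcp_rot: [0.0, 0.798, 0.603, -0.0]
wrist_force: [-0.9, 0.2, -0.3]
opening: 59.8
grip_force: 33.0
```

>>> drive_tool(
  increments=[
    [[0.14,0.48,0],[0,0,0]],
    [[0.14,0.48,0],[0,0,0]],
    [[0,0,0],[0,0,0]],
  ],
)

```text
time: 13.65
position: [516.4, 70.1, 76.0]
tcp_rot: [0.0, 0.798, 0.603, -0.0]
wrist_force: [0.0, 1.0, -0.6]
opening: 60.2
grip_force: 33.0
```

>>> drive_tool(
  increments=[
    [[0.11,0.38,0],[0,0,0]],
    [[0.11,0.38,0],[0,0,0]],
    [[0,0,0],[0,0,0]],
  ],
)

```text
time: 14.02
position: [516.7, 70.9, 76.0]
tcp_rot: [0.0, 0.798, 0.603, 0.0]
wrist_force: [-0.4, 0.9, -0.8]
opening: 60.0
grip_force: 33.0
```

>>> drive_tool(
  increments=[
    [[0.11,0.38,0],[0,0,0]],
    [[0.11,0.38,0],[0,0,0]],
    [[0,0,0],[0,0,0]],
  ],
)

```text
time: 14.4
position: [516.7, 71.1, 76.0]
tcp_rot: [0.0, 0.798, 0.603, -0.0]
wrist_force: [-1.2, -3.0, 0.5]
opening: 60.1
grip_force: 33.2
```

Contact at about 3 N: the ring is at the shoulder. Releasing.

>>> drive_tool(
  increments=[
    [[0,0,0],[0,0,0]],
    [[0,0,0],[0,0,0]],
    [[0,0,0],[0,0,0]],
    [[0,0,0],[0,0,0]],
  ],
  jaw=85,
)

```text
time: 14.9
position: [517.0, 71.8, 76.0]
tcp_rot: [-0.0, 0.798, 0.603, 0.0]
wrist_force: [0.6, -0.4, -0.0]
opening: 85.2
grip_force: 0.0
```

```bash
python3 both.py 31 w7 -40 -22; python3 - <<'E'
from h import *
cv2.imwrite("pics/w7c.png",cv2.imread("pics/w7.png")[60:400,120:520])
E
```

```text
pos [516.98  71.77  76.03] yaw -15.84 F [ 0.6 -0.4 -0. ] dq 0.002 op 85.2
ring rel TCP lat,z [ 0.   21.25] slopes [ 0.26 -0.59] 6743 0.52 ext [-12.6  13.3]  TCP in pin s,lat,z [-12.71  -0.   -23.55]
ring - spindle(at -50): lat,z [ 0.  -2.3]  front face s 0.6
```

View pics/w7c.png

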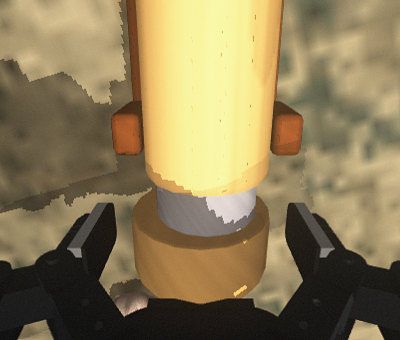

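The large ring is seated flush on the shoulder (crop (205,245)) with the fingers clear of it. Next the small ring.

>>> drive_tool(
  increments=[
    [[0,0,30],[0,0,0]],
    [[0,0,40],[0,0,0]],
    [[0,-10,40],[0,0,0]],
    [[-2,-60,0],[0,0,4]],
    [[-3,-60,0],[0,0,4]],
    [[-3,-60,0],[0,0,4]],
    [[-3,-60,0],[0,0,4]],
    [[-3,-60,0],[0,0,4]],
  ],
)

```text
time: 15.95
position: [502.7, -240.3, 186.2]
tcp_rot: [0.0, 0.68, 0.733, 0.0]
wrist_force: [0.9, 0.4, -0.2]
opening: 85.0
grip_force: 0.0
```

>>> drive_tool(
  increments=[
    [[-1.6,-17,-30],[0,0,2.4]],
    [[0,0,-40],[0,0,0]],
    [[0,0,-40],[0,0,0]],
    [[0,0,-30],[0,0,0]],
    [[0,0,-10],[0,0,0]],
    [[0,0,0],[0,0,0]],
    [[0,0,0],[0,0,0]],
  ],
)

```text
time: 16.82
position: [502.4, -255.9, 37.4]
tcp_rot: [0.001, 0.665, 0.746, 0.0]
wrist_force: [-0.5, -0.0, -0.1]
opening: 85.4
grip_force: 0.0
```

>>> drive_tool(
  increments=[
    [[-1,0.5,-12],[0,0,0]],
    [[0,0,0],[0,0,0]],
    [[0,0,0],[0,0,0]],
  ],
)

```text
time: 17.2
position: [500.2, -254.8, 24.0]
tcp_rot: [-0.0, 0.666, 0.746, -0.0]
wrist_force: [0.2, -0.0, -0.2]
opening: 84.8
grip_force: 0.0
```

>>> drive_tool(
  increments=[
    [[0,0,0],[0,0,0]],
    [[0,0,0],[0,0,0]],
    [[0,0,0],[0,0,0]],
    [[0,0,0],[0,0,0]],
    [[0,0,0],[0,0,0]],
    [[0,0,0],[0,0,0]],
  ],
  jaw=38,
  force=30,
)

```text
time: 17.95
position: [500.9, -255.1, 24.3]
tcp_rot: [0.0, 0.665, 0.746, 0.0]
wrist_force: [1.6, 0.3, 2.3]
opening: 48.4
grip_force: 31.4
```

>>> drive_tool(
  increments=[
    [[0,0,10],[0,0,0]],
    [[0,0,30],[0,0,0]],
    [[0,0,40],[0,0,0]],
    [[0,15,20],[0,0,-2]],
    [[-2,45,0],[0,0,-4]],
    [[-2,45,0],[0,0,-4]],
    [[-2,45,-10],[0,0,-4]],
    [[-2,45,-20],[0,0,-4]],
  ],
)

```text
time: 18.95
position: [492.2, -58.8, 94.6]
tcp_rot: [0.001, 0.775, 0.632, 0.0]
wrist_force: [0.2, -0.3, -0.2]
opening: 48.3
grip_force: 31.3
```

>>> drive_tool(
  increments=[
    [[-2.2,38,-18],[0,0,-4.4]],
    [[0,0,0],[0,0,0]],
    [[0,0,0],[0,0,0]],
    [[0,0,0],[0,0,0]],
  ],
)

```text
time: 19.45
position: [490.6, -22.8, 76.6]
tcp_rot: [0.0, 0.798, 0.603, 0.0]
wrist_force: [-1.0, 0.7, -0.3]
opening: 48.3
grip_force: 31.3
```

```bash
python3 both.py 25 w8 -30 -22
```

```text
pos [490.58 -22.82  76.6 ] yaw -15.9 F [-1.   0.7 -0.3] dq 0.004 op 48.3
spindle rel ref lat,z [-0.23 -0.65] slopes deg [-0.06  0.02] 4659 0.5
  at s=-50 lat,z [-0.18 -0.67]
ring rel TCP lat,z [ 0.13 22.91] slopes [-0.08 -0.58] 5548 0.53 ext [-13.3  13.3]  TCP in pin s,lat,z [-110.92    0.45  -22.98]
ring - spindle(at -50): lat,z [0.75 0.6 ]  front face s -97.6
```

>>> drive_tool(
  increments=[
    [[-0.6,0.2,-0.9],[0,0,0]],
    [[1.37,4.81,0],[0,0,0]],
    [[1.37,4.81,0],[0,0,0]],
    [[0.82,2.89,0],[0,0,0]],
    [[0.82,2.89,0],[0,0,0]],
    [[0.55,1.92,0],[0,0,0]],
    [[0.55,1.92,0],[0,0,0]],
    [[0,0,0],[0,0,0]],
  ],
)

```text
time: 20.5
position: [495.0, -2.3, 75.1]
tcp_rot: [-0.0, 0.798, 0.603, -0.0]
wrist_force: [0.5, -0.2, -0.6]
opening: 48.0
grip_force: 31.3
```

>>> drive_tool(
  increments=[
    [[0.55,1.92,0],[0,0,0]],
    [[0.55,1.92,0],[0,0,0]],
    [[0.55,1.92,0],[0,0,0]],
    [[0.55,1.92,0],[0,0,0]],
    [[0.55,1.92,0],[0,0,0]],
    [[0,0,0],[0,0,0]],
  ],
)

```text
time: 21.25
position: [497.8, 7.3, 75.1]
tcp_rot: [0.0, 0.798, 0.603, -0.0]
wrist_force: [0.1, -0.2, -1.0]
opening: 48.8
grip_force: 31.3
```

>>> drive_tool(
  increments=[
    [[0.4,-0.1,0.5],[0,0,0]],
    [[1.37,4.81,0],[0,0,0]],
    [[1.37,4.81,0],[0,0,0]],
    [[1.37,4.81,0],[0,0,0]],
    [[1.37,4.81,0],[0,0,0]],
    [[1.37,4.81,0],[0,0,0]],
    [[1.37,4.81,0],[0,0,0]],
    [[0,0,0],[0,0,0]],
  ],
)

```text
time: 22.25
position: [506.5, 36.3, 75.6]
tcp_rot: [0.0, 0.798, 0.603, 0.0]
wrist_force: [-0.8, -0.1, -0.1]
opening: 48.5
grip_force: 31.3
```

>>> drive_tool(
  increments=[
    [[0.82,2.89,0],[0,0,0]],
    [[0.55,1.92,0],[0,0,0]],
    [[0.27,0.96,0],[0,0,0]],
    [[0,0,0],[0,0,0]],
    [[0,0,0],[0,0,0]],
  ],
)

```text
time: 22.88
position: [507.9, 41.6, 75.6]
tcp_rot: [-0.0, 0.798, 0.603, -0.0]
wrist_force: [0.5, 0.3, -0.3]
opening: 48.4
grip_force: 31.3
```

>>> drive_tool(
  increments=[
    [[0.27,0.96,0],[0,0,0]],
    [[0.27,0.96,0],[0,0,0]],
    [[0.14,0.48,0],[0,0,0]],
    [[0,0,0],[0,0,0]],
  ],
)

```text
time: 23.38
position: [508.7, 44.2, 75.6]
tcp_rot: [0.0, 0.798, 0.603, 0.0]
wrist_force: [-0.1, 0.8, -0.3]
opening: 48.3
grip_force: 31.3
```

>>> drive_tool(
  increments=[
    [[0.11,0.38,0],[0,0,0]],
    [[0.11,0.38,0],[0,0,0]],
    [[0,0,0],[0,0,0]],
  ],
)

```text
time: 23.75
position: [508.9, 44.9, 75.6]
tcp_rot: [0.0, 0.798, 0.603, 0.0]
wrist_force: [-0.3, 1.0, -1.3]
opening: 48.1
grip_force: 31.3
```

>>> drive_tool(
  increments=[
    [[0.11,0.38,0],[0,0,0]],
    [[0.08,0.28,0],[0,0,0]],
    [[0,0,0],[0,0,0]],
  ],
)

```text
time: 24.12
position: [508.9, 45.0, 75.6]
tcp_rot: [0.0, 0.798, 0.603, -0.0]
wrist_force: [-1.4, -3.6, 1.3]
opening: 48.3
grip_force: 31.5
```

>>> drive_tool(
  increments=[
    [[0,0,0],[0,0,0]],
    [[0,0,0],[0,0,0]],
    [[0,0,0],[0,0,0]],
    [[0,0,0],[0,0,0]],
  ],
  jaw=85,
)

```text
time: 24.62
position: [509.2, 45.7, 75.7]
tcp_rot: [-0.0, 0.798, 0.603, 0.0]
wrist_force: [0.7, 0.5, 0.1]
opening: 84.6
grip_force: 0.0
```

```bash
python3 both.py 25 w9 -50 -22; python3 - <<'E'
from h import *
cv2.imwrite("pics/w9c.png",cv2.imread("pics/w9.png")[60:400,120:520])
E
```

```text
pos [509.19  45.65  75.66] yaw -15.84 F [0.7 0.5 0.1] dq 0.002 op 84.6
spindle rel ref lat,z [ 1.48 -0.32] slopes deg [0. 0.] 3 0.32
  at s=-50 lat,z [ 1.48 -0.32]
ring rel TCP lat,z [ 0.36 21.27] slopes [-0.02  0.36] 4219 0.46 ext [-14.6   8.4]  TCP in pin s,lat,z [-39.97  -0.36 -23.92]
ring - spindle(at -50): lat,z [-1.48 -2.33]  front face s -31.6
```

View pics/w9c.png

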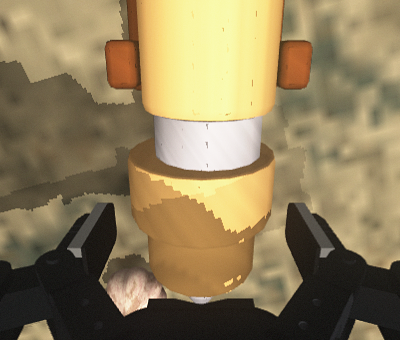

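Both rings are stacked flush, with the large ring at crop (200,195) and the small ring at (200,262). The garlic is undisturbed. Now the knob.

>>> drive_tool(
  increments=[
    [[0,0,30],[0,0,0]],
    [[0,0,40],[0,0,0]],
    [[0,-10,40],[0,0,2]],
    [[-3,-50,0],[0,0,4]],
    [[-3,-50,0],[0,0,4]],
    [[-3,-50,0],[0,0,4]],
    [[-3,-50,0],[0,0,4]],
    [[-2.8,-29.5,-30],[0,0,4.4]],
  ],
)

```text
time: 25.68
position: [496.1, -197.0, 157.4]
tcp_rot: [0.003, 0.665, 0.747, 0.001]
wrist_force: [0.4, -1.3, 0.5]
opening: 85.1
grip_force: 0.0
```

>>> drive_tool(
  increments=[
    [[0,0,-40],[0,0,0]],
    [[0,0,-40],[0,0,0]],
    [[0,0,-30],[0,0,0]],
    [[0,0,-10],[0,0,0]],
    [[0,0,0],[0,0,0]],
    [[0,0,0],[0,0,0]],
  ],
)

```text
time: 26.42
position: [495.4, -194.4, 36.9]
tcp_rot: [0.001, 0.665, 0.746, 0.0]
wrist_force: [-0.3, -0.6, -0.4]
opening: 85.2
grip_force: 0.0
```

>>> drive_tool(
  increments=[
    [[-0.6,0.4,-14],[0,0,0]],
    [[0,0,0],[0,0,0]],
    [[0,0,0],[0,0,0]],
  ],
)

```text
time: 26.8
position: [493.6, -193.5, 21.6]
tcp_rot: [-0.0, 0.665, 0.746, -0.0]
wrist_force: [-0.1, -0.0, 1.0]
opening: 85.1
grip_force: 0.0
```

>>> drive_tool(
  increments=[
    [[0,0,0],[0,0,0]],
    [[0,0,0],[0,0,0]],
    [[0,0,0],[0,0,0]],
    [[0,0,0],[0,0,0]],
    [[0,0,0],[0,0,0]],
    [[0,0,0],[0,0,0]],
    [[0,0,0],[0,0,0]],
  ],
  jaw=32,
  force=30,
)

```text
time: 27.68
position: [493.9, -193.7, 21.8]
tcp_rot: [0.0, 0.665, 0.746, 0.0]
wrist_force: [-0.0, -0.1, 5.4]
opening: 42.4
grip_force: 32.2
```

>>> drive_tool(
  increments=[
    [[0,0,10],[0,0,0]],
    [[0,0,30],[0,0,0]],
    [[0,0,40],[0,0,-2]],
    [[-1,30,10],[0,0,-4]],
    [[-1,40,0],[0,0,-4]],
    [[-1,40,-10],[0,0,-4]],
    [[-1,40,-15],[0,0,-4]],
    [[-0.4,20,-10],[0,0,-4.4]],
  ],
)

```text
time: 28.68
position: [488.5, -21.8, 76.2]
tcp_rot: [-0.0, 0.798, 0.603, -0.0]
wrist_force: [-0.0, -0.3, -1.6]
opening: 42.5
grip_force: 31.7
```

>>> drive_tool(
  increments=[
    [[0,0,0],[0,0,0]],
    [[0,0,0],[0,0,0]],
    [[0,0,0],[0,0,0]],
  ],
)

```text
time: 29.05
position: [489.7, -24.4, 77.1]
tcp_rot: [0.0, 0.798, 0.603, 0.0]
wrist_force: [0.0, -0.2, -0.8]
opening: 42.2
grip_force: 31.6
```

```bash
python3 both.py 22 w10 -59 -22
```

```text
pos [489.73 -24.42  77.12] yaw -15.88 F [ 0.  -0.2 -0.8] dq 0.004 op 42.2
spindle rel ref lat,z [-0.19 -1.19] slopes deg [ 0.01 -0.07] 964 0.48
  at s=-50 lat,z [-0.2  -1.13]
ring rel TCP lat,z [ 0.11 22.2 ] slopes [-0.01  0.41] 5801 0.54 ext [-19.3  15.2]  TCP in pin s,lat,z [-1.1269e+02  7.0000e-02 -2.2460e+01]
ring - spindle(at -50): lat,z [0.38 0.86]  front face s -97.5
```

>>> drive_tool(
  increments=[
    [[-0.4,0.1,-1.0],[0,0,0]],
    [[1.37,4.81,0],[0,0,0]],
    [[1.37,4.81,0],[0,0,0]],
    [[0.82,2.89,0],[0,0,0]],
    [[0.82,2.89,0],[0,0,0]],
    [[0.55,1.92,0],[0,0,0]],
    [[0.55,1.92,0],[0,0,0]],
    [[0,0,0],[0,0,0]],
  ],
)

```text
time: 30.1
position: [494.4, -4.1, 75.6]
tcp_rot: [-0.0, 0.798, 0.603, -0.0]
wrist_force: [0.1, -0.6, -0.7]
opening: 42.3
grip_force: 31.6
```

>>> drive_tool(
  increments=[
    [[0.55,1.92,0],[0,0,0]],
    [[0.55,1.92,0],[0,0,0]],
    [[0.55,1.92,0],[0,0,0]],
    [[0.55,1.92,0],[0,0,0]],
    [[0.27,0.96,0],[0,0,0]],
    [[0,0,0],[0,0,0]],
    [[0,0,0],[0,0,0]],
  ],
)

```text
time: 30.98
position: [496.8, 4.4, 75.6]
tcp_rot: [-0.0, 0.798, 0.603, -0.0]
wrist_force: [-0.4, 0.1, -1.2]
opening: 42.4
grip_force: 31.6
```

>>> drive_tool(
  increments=[
    [[0.5,-0.1,0.2],[0,0,0]],
    [[0.55,1.92,0],[0,0,0]],
    [[0.55,1.92,0],[0,0,0]],
    [[0.55,1.92,0],[0,0,0]],
    [[0.55,1.92,0],[0,0,0]],
    [[0.27,0.96,0],[0,0,0]],
    [[0,0,0],[0,0,0]],
  ],
)

```text
time: 31.85
position: [499.8, 13.0, 75.8]
tcp_rot: [0.0, 0.798, 0.603, -0.0]
wrist_force: [-0.4, 0.3, -1.1]
opening: 42.5
grip_force: 31.6
```

>>> drive_tool(
  increments=[
    [[0.14,0.48,0],[0,0,0]],
    [[0.14,0.48,0],[0,0,0]],
    [[0.14,0.48,0],[0,0,0]],
    [[0,0,0],[0,0,0]],
  ],
)

```text
time: 32.35
position: [500.2, 14.4, 75.8]
tcp_rot: [-0.0, 0.798, 0.603, 0.0]
wrist_force: [0.1, -0.9, -0.9]
opening: 42.5
grip_force: 31.6
```

>>> drive_tool(
  increments=[
    [[0.11,0.38,0],[0,0,0]],
    [[0.11,0.38,0],[0,0,0]],
    [[0,0,0],[0,0,0]],
  ],
)

```text
time: 32.72
position: [500.5, 15.2, 75.8]
tcp_rot: [0.0, 0.798, 0.603, 0.0]
wrist_force: [-0.3, 0.2, 0.3]
opening: 42.2
grip_force: 31.6
```

>>> drive_tool(
  increments=[
    [[0.11,0.38,0],[0,0,0]],
    [[0.11,0.38,0],[0,0,0]],
    [[0,0,0],[0,0,0]],
  ],
)

```text
time: 33.1
position: [500.7, 15.9, 75.8]
tcp_rot: [-0.0, 0.798, 0.603, 0.0]
wrist_force: [-0.4, 1.0, -0.1]
opening: 42.5
grip_force: 31.6
```

>>> drive_tool(
  increments=[
    [[0.11,0.38,0],[0,0,0]],
    [[0,0,0],[0,0,0]],
  ],
)

```text
time: 33.35
position: [500.7, 16.1, 75.8]
tcp_rot: [0.0, 0.798, 0.603, -0.0]
wrist_force: [0.0, -1.7, -0.3]
opening: 42.5
grip_force: 31.7
```

>>> drive_tool(
  increments=[
    [[0.11,0.38,0],[0,0,0]],
    [[0,0,0],[0,0,0]],
  ],
)

```text
time: 33.6
position: [500.6, 16.1, 75.7]
tcp_rot: [0.0, 0.798, 0.603, -0.0]
wrist_force: [-0.4, -4.2, 0.7]
opening: 42.3
grip_force: 31.7
```

>>> drive_tool(
  increments=[
    [[0,0,0],[0,0,0]],
    [[0,0,0],[0,0,0]],
    [[0,0,0],[0,0,0]],
    [[0,0,0],[0,0,0]],
  ],
  jaw=85,
)

```text
time: 34.1
position: [501.0, 16.8, 75.8]
tcp_rot: [-0.0, 0.798, 0.603, 0.0]
wrist_force: [-0.8, -0.5, 0.7]
opening: 85.2
grip_force: 0.0
```

>>> drive_tool(
  increments=[
    [[0,0,30],[0,0,0]],
    [[0,0,40],[0,0,0]],
    [[0,-5,40],[0,0,0]],
    [[0,0,0],[0,0,0]],
    [[0,0,0],[0,0,0]],
  ],
)

```text
time: 34.72
position: [500.7, 11.7, 185.4]
tcp_rot: [-0.0, 0.798, 0.603, -0.0]
wrist_force: [0.4, 0.4, -0.3]
opening: 84.9
grip_force: 0.0
```

```bash
python3 - <<'E'
from h import *
s=ctrl.read_state(); C=cal("wrist",s); im,d=ctrl.read_camera("wrist"); cv2.imwrite("pics/end.png",im[:,:,::-1])
P,u,v=cloud(C,d); yaw=np.radians(15.86); a=np.array([np.sin(yaw),np.cos(yaw),0]); n=np.array([np.cos(yaw),-np.sin(yaw),0])
q=P-[523.14,84,99.5]; S=q@a; L=q@n
for k in range(-106,24,4):
    m=(S>k-2)&(S<k+2)&(q[:,2]>0)&(abs(L)<40)
    if m.sum()>3: print(k,"ztop",np.percentile(q[m][:,2],97).round(1),"lat",np.percentile(L[m],[2,98]).round(1))
E
```

```text
-98 ztop 15.1 lat [-18.1  11.5]
-94 ztop 17.3 lat [-19.9  14.2]
-90 ztop 19.0 lat [-21.5  16.5]
-86 ztop 19.5 lat [-22.4  17.2]
-82 ztop 19.1 lat [-22.8  17.2]
-78 ztop 19.6 lat [-22.8  17. ]
-74 ztop 163.0 lat [-22.7  39.2]
-70 ztop 166.9 lat [-39.9  39.3]
-66 ztop 171.3 lat [-21.3  19.3]
-62 ztop 172.3 lat [-35.8  39. ]
-58 ztop 176.8 lat [-38.4  36.2]
-54 ztop 179.3 lat [-24.1  18.8]
-50 ztop 22.6 lat [-24.9  20. ]
-46 ztop 22.6 lat [-25.5  19.8]
-42 ztop 22.8 lat [-25.5  20.6]
-38 ztop 22.8 lat [-25.3  20.4]
-34 ztop 22.8 lat [-25.3  20.2]
-30 ztop 23.0 lat [-24.7  19.8]
-26 ztop 28.6 lat [-30.4  24.8]
-22 ztop 28.8 lat [-30.8  25.3]
-18 ztop 28.8 lat [-30.9  25.2]
-14 ztop 28.8 lat [-30.7  25.9]
-10 ztop 28.6 lat [-30.4  25.7]
-6 ztop 28.7 lat [-30.4  25.4]
-2 ztop 28.4 lat [-30.3  24.7]
2 ztop 22.6 lat [-20.4  19.7]
6 ztop 22.6 lat [-20.3  20.3]
10 ztop 22.6 lat [-20.2  20.1]
14 ztop 22.8 lat [-20.  20.]
18 ztop 25.3 lat [-22.3  21.8]
22 ztop 26.6 lat [-23.7  23.6]
```

View pics/end.png

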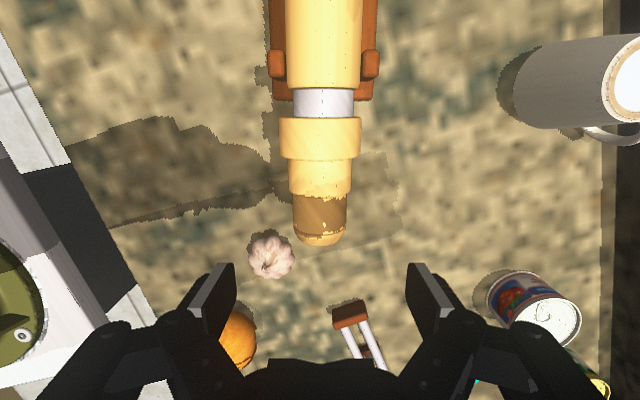

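The large ring (320,137), small ring (320,177) and knob (320,220) are stacked without gaps and coaxial. The garlic is at (270,255), the stack ends near -100 mm, and the gripper is clear.

```bash
python3 -c "
from cell import ctrl
print(ctrl.close_job())"
```

```text
the job is handed in; nothing more can be done
None
```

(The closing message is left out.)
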